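# Crank the cradle out to the setting block and load a union

## Robot

A 7-joint arm with a two-finger parallel gripper is mounted at the origin on the work surface. World frame = base frame: x ahead of the robot, y to its left, z up, the work surface at z = 0. Lengths are in m, angles in rad, forces in N, time in s.
With the tool pointing down it reaches from about 0.35 to 0.9 m from the base axis. Payload 8.1 kg.
Tool frame: the origin (TCP) lies where the fingers leave the gripper's body, on its centre line; the fingertips stand 66 mm ahead of it and the grasp point (between the pads) lies 47 mm ahead of it; z points along the fingers, y is the direction in which the jaws open and shut (so a half turn about z gives the same grasp; the last joint's range is limited). The gripper opens to 92 mm and grips with 3 to 60 N. Pads are 19 mm wide; open, the fingers measure 130 mm over their backs; the gripper's body (75 mm by 190 mm) begins 47 mm behind the grasp point.
Start: joints at [1.07, 0.434, 0.025, 1.573, -0.012, 1.134, -0.075], TCP at [0.242, -0.576, 0.292] pointing down, gripper open.
Joint ranges: [-2.62, 2.62], [-0.44, 2.09], [-1.27, 1.32], [0.08, 2.57], [-1.32, 4.46], [0.12, 2], [-2.74, 2.74]. Speed limits (rad/s): [2.22, 2.22, 3.01, 3.01, 3.14, 3.14, 3.14].

## Interface

Orientations are given as a unit quaternion [w, x, y, z].
In Python, from station import telemetry, imaging, manip gives the robot as it stands.
- The arm moves only by the shell command python3 -m pendant 'ROWS'. ROWS is JSON, a list of rows, each a list of 7 numbers: the turn, a rotation vector about the tool's x, y, z in degrees, then the shift along the tool's x, y, z in cm, then the closure, from -1 (fully open) to 1 (shut). A call has 1 to 5 rows; each row is the pose to reach, as a shift and turn from the pose commanded when the call began, along the tool's axes at that moment; what a row does not reach only later rows make up. A row lasts 1/8 s, in which the tool goes at most 62.5 mm and 10.7 degrees, less where a joint would pass 70% of its speed; a pose out of reach is approached as far as the arm can. A call with a gripper value outside its range is refused whole. The fingers move at their own pace and stop on an object; the grip force is fixed at half the most. Time passes only in rows, so rows that repeat a pose let the fingers close. It gives the time, the measured TCP pose, the force and the opening at its end, in the units of the state.
- telemetry.read_state(): the state, without advancing time (a new reading comes with each control period).
- imaging.capture(name): name is "scene" or "side" or "wrist"; returns the picture (384x512x3 uint8, blue, green, red); there is no depth.
- imaging.camera_params(name): a dict with "K" (3x3 intrinsics, pixels), "D" ([k1, k2, p1, p2, k3] as OpenCV has them; the pictures are not rectified), "pose" (4x4, takes a point from camera to world coordinates); the wrist camera has in their place "mount" (4x4, takes a point from camera to tool coordinates, whose origin is the TCP and whose axes are the flange's). Camera axes: x right, y up, looking along -z (the intrinsics and any distortion apply to the point x, -y, -z); pixel columns grow to the right and rows downward; lengths in m; the calibration is good to about 2 mm. A picture is of the moment at which its call begins: read the wrist's pose just before it. camera_params takes no time and is no camera call.
- manip.close_job(): hands the job in, once; it reports no verdict.
The state is a dict: "clock": time; "joint_positions": joint angles; "qvel": joint speeds; "effort": joint torques, N m; "eef_pos": TCP position; "orientation": TCP orientation; "wrist_force": force on the tool from outside, world axes, zero at the start; "ft_torque": the same for the moment, N m; "gripper_width": opening from 0.0 (shut) to 1.0 (fully open).
Only numpy, scipy, OpenCV 4.12 (cv2) and the standard library are available. Lean on these libraries where they do the work, as an engineer would, in place of code of your own. Each camera call takes 0.05 s, during which the arm holds its last target. There are 200 camera calls.

## Task

Using the red-gripped hand crank, wind the cradle out from under the blue hood until its red pointer stands within the width of the yellow setting block. Then pick up the black union and lay it along the cradle's two orange V forks, lowering it in rather than dropping it, centred over both forks, and leave the pointer still at the block. Do not push the cradle itself along, and leave the bins and the brass coupling where they are.

Things in the scene. Friction and masses are not known exactly. Their poses are not given: they have to be found in the camera images.
- slide: hand-cranked slide fixed to the bench: grey base 110 x 440 x 12 mm, rail along its y. Origin on the bench under the rail's centre line, z up. At +y a blue hood (98 mm across, y 89 to 165 mm, top at 135 mm, open to -y); at y -165 mm a dark gearbox (80 x 70 mm, top at 68 mm) carrying the crank. May stand turned on the bench
- hub (a point): point on the crank's upright axis, 80 mm above the bench, at the underside of the crank arm
- crank (a joint): crank angle, rad, about the upright axis at hub; grows clockwise seen from above, not wrapped, stops at 9.8. Each rad drives the cradle 12.5 mm along the rail towards the crank (slide's -y), out of the hood; turning back drives it in. About 1 to 1.35 turns are needed. It stays where left; about 4 N at the grip turns it
- grip (a point): centre of the crank's grip, 60 mm from the axis, 115 mm above the bench: a red upright paddle fixed to the arm (does not spin), 14 mm thick along its travel (this frame's y), 32 mm wide along the arm (x, which points to the axis), 88 to 135 mm above the bench. The steel arm below is 18 mm wide, its top at 88 mm. Pinch it from above; regrasp to go all round
- cradle: carriage with two orange 90-degree V forks in line along its y (slide's y), 10 mm thick, 33 mm either side of the middle (56 mm clear between). Origin: where the middle of a seated union lies, 76 mm above the bench, midway between forks, 21 mm above the V bottoms, 38 mm above the deck. Fork tips about level with it, 44 mm apart. Starts under the hood
- pointer (a point): tip of the red pointer bar (4 mm wide) on the carriage's side away from the robot, 60 mm from the rail's centre line, 33 mm above the bench, level with the cradle's middle along the rail
- marker: yellow upright setting block beside the rail, 10 mm wide along the rail (its y, parallel to the slide's y), 30 mm deep (x), on a dark foot, top 34 mm above the bench; origin on the bench under its middle. Fixed; its place along the rail varies. The pointer is right when its tip is less than 5 mm along y from the block's middle
- union: black push-in tube union, 100 mm long along its x, blue rings at both ends: square middle 40 mm long, 30 x 30 mm, and round ends 30 mm in diameter that lie in the forks; about 0.14 kg. Origin at its middle, on its axis, 15 mm above the bench as it lies. Grip across the square middle (its y)
- bin_black: bystander: blue stock bin 150 x 105 x 65 mm with black fittings; origin under its middle
- bin_brass: bystander: blue stock bin 150 x 105 x 65 mm with brass fittings; origin under its middle
- coupling: bystander: brass coupling 36 mm in diameter, 40 mm tall, standing upright; origin under its middle
There are look-alikes about, which are no part of the job. There is more than one size of the union; the job needs the largest.

How it is judged:
On the way, in this order (a step that is already met when the one before it is completed fails the run):
1. the crank has brought the cradle's pointer within the width of the yellow block, less than 5 mm from its middle (y of pointer in the frame of marker between -0.005 and 0.005 m), for 0.3 s.
2. the union is lowered to within 10 mm of its seat in the forks while still held by the fingers (x of union in the frame of cradle between -0.01 and 0.01 m and y of union in the frame of cradle between -0.015 and 0.015 m and z of union in the frame of cradle between -0.01 and 0.01 m and contact force between the fingers and union above 0.5 N), for 0.05 s.
At the end, for the whole second after the job is handed in: The pointer tip is within 5 mm of the yellow block's middle along the rail; the union rests in both V forks, its middle within 5 mm sideways, 5 mm in height and 12 mm along the rail of the cradle's seat point and its axis within 0.12 rad of the rail; all at rest (all of step 1 and x of union in the frame of cradle between -0.005 and 0.005 m and y of union in the frame of cradle between -0.012 and 0.012 m and z of union in the frame of cradle between -0.005 and 0.005 m and angle between the x axis of union and the y axis of cradle, either way round below 0.12 rad and linear speed of union below 0.02 m/s and linear speed of cradle below 0.01 m/s); the robot touches nothing.
It fails at once if the robot pushes on the cradle itself with more than 15 N (contact force between any of the fingers, the arm and cradle above 15 N).
It fails at once if a bin or the brass coupling is moved more than 30 mm, or the coupling tipped (distance of any of bin_black, bin_brass, coupling from where it was at the start of the episode above 0.03 m or angle between coupling's own z axis and vertical above 0.5 rad).
It also fails if it takes over 72 s, if anything falls off the work surface, if the arm or the gripper's body presses on something with over 40 N, if the wrist force passes 120 N, or if a joint passes its speed limit or range.

## Working session

There is one attempt and no reset: what is moved stays moved. The work goes in short steps, Python scripts to look and compute and a shell command to move; the robot and the scene stay as the last step left them, time stands still between calls to the robot, and variables do not carry over. Pictures are saved under pics/ and viewed, about 8 in all and at most 12, crops included, and the job is handed in when it is done.

```bash
mkdir -p pics
python3 - <<'E'
from station import telemetry, imaging
import cv2,numpy as np
for n in("scene","side"):
    cv2.imwrite(f"pics/{n}0.png",imaging.capture(n))
    p=imaging.camera_params(n);print(n,np.round(p["K"],1).tolist(),np.round(p["D"],3),np.round(p["pose"],3).tolist())
p=imaging.camera_params("wrist");print(np.round(p["K"],1).tolist(),p["D"],np.round(p["mount"],3).tolist())
s=telemetry.read_state();print(s["clock"],s["eef_pos"],s["orientation"])
a=cv2.imread("pics/scene0.png");cv2.imwrite("pics/s0.png",cv2.resize(a,(800,600)))
E
```

```text
scene [[382.9, 0.0, 255.9], [0.0, 382.9, 183.3], [0.0, 0.0, 1.0]] [-0.066  0.     0.     0.     0.   ] [[0.374, -0.609, 0.699, 1.237], [0.927, 0.238, -0.289, -0.282], [0.01, 0.757, 0.654, 0.746], [0.0, 0.0, 0.0, 1.0]]
side [[460.4, 0.0, 245.1], [0.0, 460.4, 191.6], [0.0, 0.0, 1.0]] [-0.131  0.     0.     0.     0.   ] [[-0.973, 0.107, -0.206, 0.282], [-0.231, -0.489, 0.841, 1.068], [-0.011, 0.865, 0.501, 0.746], [0.0, 0.0, 0.0, 1.0]]
[[284.3, 0.0, 259.7], [0.0, 284.3, 192.2], [0.0, 0.0, 1.0]] [-0.00758219  0.          0.          0.          0.        ] [[-0.0, 0.96, 0.279, 0.074], [1.0, 0.0, -0.0, -0.001], [-0.0, 0.279, -0.96, -0.093], [0.0, 0.0, 0.0, 1.0]]
0.1 [ 0.24188728 -0.5758833   0.29152787] [-6.88538769e-04  9.80301114e-01  1.97507492e-01 -2.07098212e-04]
```

View pics/s0.png

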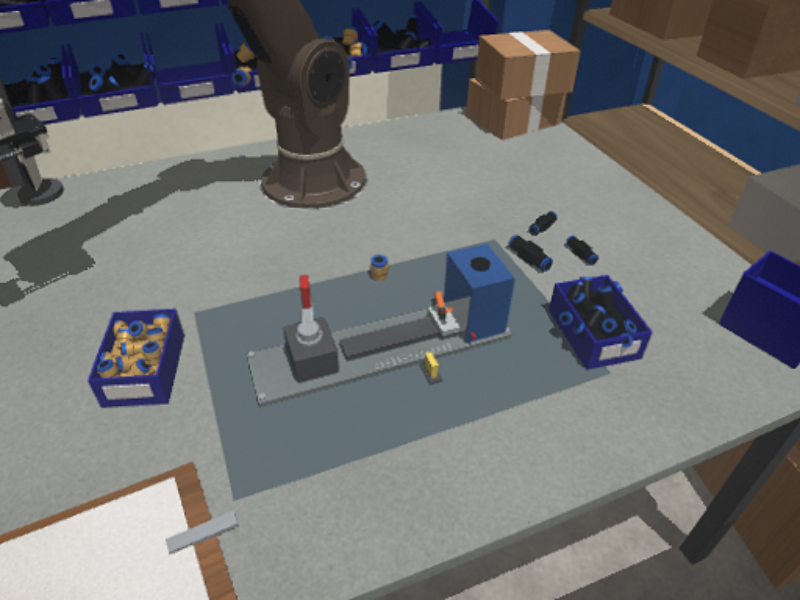

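View pics/side0.png

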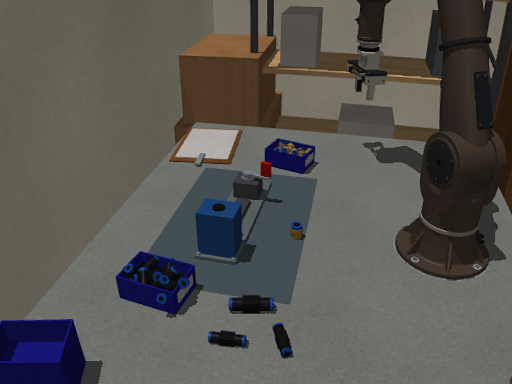

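Unions in scene (800x600 px): A (530,253) large, B (543,222), C (582,249) small. In side they are at (251,304), (282,340) and (227,339). Pieces in the black bin at (600,310) are bystanders, and A looks largest. I'll check this in a close crop along with the slide's features.

```bash
cat > h.py <<'E'
import cv2,numpy as np
from station import telemetry, imaging
from scipy.spatial.transform import Rotation as R
def tool():
    s=telemetry.read_state();q=np.array(s["orientation"]);T=np.eye(4)
    T[:3,:3]=R.from_quat(q[[1,2,3,0]]).as_matrix();T[:3,3]=s["eef_pos"];return T
def campose(n,T=None):
    p=imaging.camera_params(n);P=np.array(p["pose"]) if n!="wrist" else (tool() if T is None else T)@np.array(p["mount"])
    return np.array(p["K"]),np.array(p["D"],float),P
def ray(n,uv,T=None):
    K,D,P=campose(n,T);u=cv2.undistortPoints(np.array([[uv]],float),K,D)[0,0]
    return P[:3,3],P[:3,:3]@np.array([u[0],-u[1],-1])
def onplane(n,uv,z,T=None):
    o,d=ray(n,uv,T);return o+d*(z-o[2])/d[2]
def two(a,ua,b,ub):
    o1,d1=ray(a,ua);o2,d2=ray(b,ub);t=np.linalg.lstsq(np.c_[d1,-d2],o2-o1,rcond=None)[0]
    p,q=o1+t[0]*d1,o2+t[1]*d2;return (p+q)/2,np.linalg.norm(p-q)
def px(n,X,T=None):
    K,D,P=campose(n,T);c=P[:3,:3].T@(np.array(X)-P[:3,3])
    return cv2.projectPoints(np.array([[c[0],-c[1],-c[2]]]),np.zeros(3),np.zeros(3),K,D)[0][0,0]
def blobs(im,lo,hi,roi=None,amin=8):
    m=cv2.inRange(cv2.cvtColor(im,cv2.COLOR_BGR2HSV),np.array(lo),np.array(hi))
    if roi: k=np.zeros_like(m);x0,y0,x1,y1=roi;k[y0:y1,x0:x1]=1;m*=k
    n,l,s,c=cv2.connectedComponentsWithStats(m);return [(c[i].round(1).tolist(),s[i].tolist()) for i in range(1,n) if s[i,4]>=amin],m
E
python3 - <<'E'
from h import *
a=cv2.imread("pics/scene0.png")
cv2.imwrite("pics/c1.png",cv2.resize(a[125:270,120:385],None,fx=3,fy=3,interpolation=cv2.INTER_CUBIC))
b=cv2.imread("pics/side0.png")
for n,im in(("scene",a),("side",b)):
    roi=(150,120,350,270) if n=="scene" else (150,140,320,290)
    print(n,"red",blobs(im,(0,150,60),(5,255,255),roi)[0]);print("yel",blobs(im,(22,150,100),(34,255,255),roi)[0])
E
```

```text
scene red [([194.8, 185.8], [192, 176, 6, 21, 88])]
yel []
side red [([265.4, 168.8], [261, 161, 10, 16, 142])]
yel []
```

View pics/c1.png

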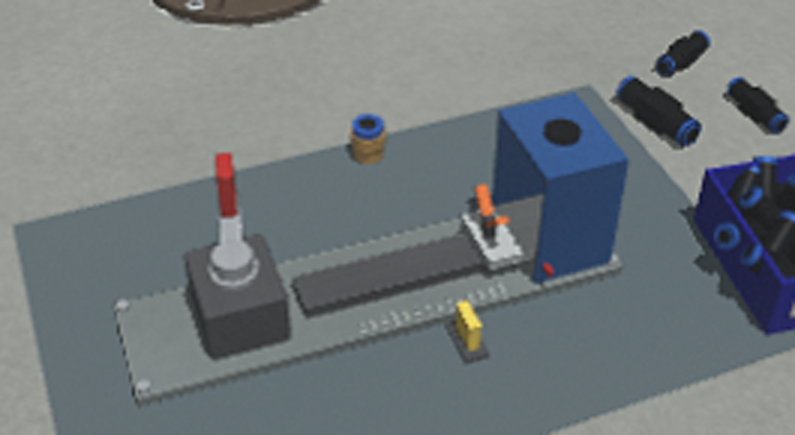

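Run:
```python
from h import *
c=lambda x,y:(x/3+120-1/3,y/3+125-1/3)
f=dict(boltA=(122,306,.014),boltB=(143,387,.014),boltC=(613,263,.014),hood1=(499,111,.135),hood2=(574,95,.135),hood3=(627,158,.135),hood4=(548,176,.135),hole=(562,132,.135),hub=(232,257,.09),griptop=(224,155,.135),marktop=(470,310,.034),ptr=(548,270,.033),un1=(628,88,.015),un2=(686,130,.015),coup=(368,125,.04))
for k,(x,y,z) in f.items():print(k,onplane("scene",c(x,y),z).round(4))
# hole/ union two view
print(two("scene",c(562,132),"side",(218.5,207.5)),two("scene",(194.8,185.8),"side",(265.4,168.8)))
b=cv2.imread("pics/side0.png")
g=blobs(b,(0,0,0),(179,255,60),(225,290,280,318),20)[0];print(g)
print(onplane("side",(234,304),.015),onplane("side",(269,303.5),.015))
for uv in((213,338),(241,340)),((277,328),(287,351)):print(np.linalg.norm(onplane("side",uv[0],.012)-onplane("side",uv[1],.012)))
```

```text
boltA [ 0.5235 -0.2527  0.014 ]
boltB [ 0.6175 -0.2547  0.014 ]
boltC [0.6324 0.1683 0.014 ]
hood1 [0.5321 0.0941 0.135 ]
hood2 [0.5351 0.1665 0.135 ]
hood3 [0.6287 0.1663 0.135 ]
hood4 [0.6252 0.0942 0.135 ]
hole [0.5782 0.1318 0.135 ]
hub [ 0.5765 -0.162   0.09  ]
griptop [ 0.5033 -0.1445  0.135 ]
marktop [0.6534 0.0166 0.034 ]
ptr [0.6347 0.0995 0.033 ]
un1 [0.407  0.3151 0.015 ]
un2 [0.4921 0.3342 0.015 ]
coup [0.3959 0.0217 0.04  ]
(array([0.57939078, 0.13227009, 0.13472511]), np.float64(0.002528833925094931)) (array([ 0.51412043, -0.14710608,  0.11115324]), np.float64(0.004260015815438617))
[([251.8, 304.9], [230, 295, 47, 19, 707])]
[0.49037793 0.33611049 0.015     ] [0.4141386 0.3173705 0.015    ]
0.05843780267661316
0.06494193735621033
```

```bash
python3 -m pendant '[[0,0,-10,5,-3.5,0,-1],[0,0,-20,10,-7,0,-1],[0,0,-30,15,-10.5,0,-1],[0,0,-40,20,-14,1,-1],[0,0,-50,25,-17.4,2,-1]]'
python3 - <<'E'
from h import *
def plan(x,y,z,hx):
    T=tool();cur=np.degrees(np.arctan2(T[1,0],T[0,0]));d=T[:3,:3].T@(np.array([x,y,z])-T[:3,3])
    print("turn z",((cur-hx)+180)%360-180,"shift cm",(d*100).round(2),"cur",cur,telemetry.read_state()["joint_positions"])
plan(.514,-.147,.26,165.5)
E
```

```text
clock: 0.72
eef_pos: [0.4058, -0.3172, 0.272]
orientation: [0.0, 0.803, 0.596, 0.0]
wrist_force: [1.1, -0.7, -0.3]
gripper_width: 1.001
turn z -92.39437493686545 shift cm [19.43  5.4   1.2 ] cur 73.10562506313455 [ 0.77728978  0.29562421 -0.2738863   1.84774241  0.09333293  1.01027834
  0.17017694]
```

```bash
cat >> h.py <<'E'
def plan(x,y,z,hx):
    T=tool();cur=np.degrees(np.arctan2(T[1,0],T[0,0]));d=T[:3,:3].T@(np.array([x,y,z])-T[:3,3])
    s=telemetry.read_state()
    print("turn z %.1f"%(((cur-hx)+180)%360-180),"shift cm",(d*100).round(2),"cur %.1f"%cur,"t",s["clock"],"q",np.round(s["joint_positions"],2),"tilt",T[:3,2].round(3))
E
python3 -m pendant '[[0,0,-10,4,1.1,0.3,-1],[0,0,-20,8,2.2,0.6,-1],[0,0,-30,12,3.3,1,-1],[0,0,-40,16,4.4,1.2,-1],[0,0,-50,19.4,5.4,1.2,-1]]';python3 -m pendant '[[0,0,-10,0,0,0,-1],[0,0,-20,0,0,0,-1],[0,0,-30,0,0,0,-1],[0,0,-40,0,0,0,-1],[0,0,-42,0,0,0,-1]]'
python3 - <<'E'
from h import *
plan(.514,-.147,.26,165.5)
T=tool();im=imaging.capture("wrist");cv2.imwrite("pics/w1.png",im);np.save("w1.npy",T)
print(blobs(im,(0,150,60),(5,255,255))[0])
E
```

```text
clock: 1.35
eef_pos: [0.5146, -0.1481, 0.2599]
orientation: [-0.0, 0.476, 0.879, -0.0]
wrist_force: [-0.2, -1.5, -0.4]
gripper_width: 0.997
clock: 1.98
eef_pos: [0.5139, -0.1498, 0.2599]
orientation: [-0.0, 0.132, 0.991, 0.0]
wrist_force: [0.0, -0.3, 0.5]
gripper_width: 1.001
turn z -0.7 shift cm [ 0.06  0.27 -0.01] cur 164.8 t 1.975 q [ 0.69  0.41 -0.68  1.79  0.29  1.04  1.21] tilt [-0.001  0.    -1.   ]
[([259.9, 190.8], [255, 189, 12, 6, 37]), ([256.8, 211.7], [254, 202, 7, 21, 78])]
```

View pics/w1.png

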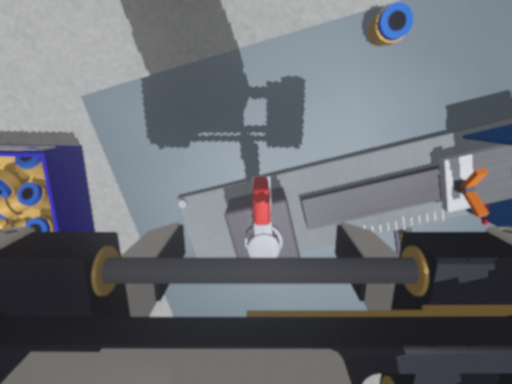

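Run:
```python
from h import *
T=np.load("w1.npy")
for n,uv,z in(("grip top",(262,207),.135),("grip",(261.5,190),.115),("hub",(264,243),.095),("boltA",(182.5,203),.014),("basecorner",(175,196),.012)):print(n,onplane("wrist",uv,z,T).round(4))
im=cv2.imread("pics/w1.png");m=blobs(im,(0,120,40),(6,255,255),(230,160,290,240))[1]
for r in range(174,232,4):
    c=np.where(m[r]>0)[0];print(r,(c.min(),c.max(),im[r,(c.min()+c.max())//2].tolist()) if len(c) else None)
for g,z in(((.514,-.147),.115),((.514,-.147),.135)):print(px("wrist",(*g,z),T))
```

```text
grip top [ 0.5135 -0.148   0.135 ]
grip [ 0.505 -0.146  0.115]
hub [ 0.5641 -0.1592  0.095 ]
boltA [ 0.5228 -0.253   0.014 ]
basecorner [ 0.5121 -0.2597  0.012 ]
174 None
178 None
182 None
186 None
190 (np.int64(255), np.int64(267), [67, 67, 173])
194 (np.int64(255), np.int64(266), [60, 59, 134])
198 (np.int64(255), np.int64(260), [59, 58, 132])
202 (np.int64(254), np.int64(267), [79, 80, 193])
206 (np.int64(255), np.int64(268), [98, 99, 225])
210 (np.int64(254), np.int64(267), [96, 96, 224])
214 (np.int64(256), np.int64(268), [97, 98, 225])
218 (np.int64(255), np.int64(268), [95, 96, 223])
222 (np.int64(256), np.int64(267), [92, 92, 219])
226 None
230 None
[263.06337249 199.81606049]
[263.34126249 207.27940803]
```

```bash
python3 -m pendant '[[0,0,-2.2,0.15,0.17,4,-1],[0,0,-2.2,0.15,0.17,8,-1],[0,0,-2.2,0.15,0.17,9.6,-1],[0,0,-2.2,0.15,0.17,9.6,0.5],[0,0,-2.2,0.15,0.17,9.6,1]]'; python3 -m pendant '[[0,0,0,0,0,0,1],[0,0,0,0,0,0,1],[0,0,0,0,0,0,1]]'
python3 - <<'E'
from h import *
plan(.513,-.1478,.164,167)
print(telemetry.read_state()["ft_torque"])
E
```

```text
clock: 2.65
eef_pos: [0.5141, -0.1476, 0.1656]
orientation: [0.001, 0.114, 0.994, -0.0]
wrist_force: [0.7, -0.0, 0.7]
gripper_width: 0.834
clock: 3.02
eef_pos: [0.5133, -0.1477, 0.1646]
orientation: [0.0, 0.113, 0.994, -0.0]
wrist_force: [0.4, 0.6, -0.5]
gripper_width: 0.506
turn z -0.0 shift cm [ 0.03 -0.02  0.06] cur 167.0 t 3.025 q [ 0.64  0.52 -0.63  1.9   0.4   0.85  1.15] tilt [ 0.001 -0.    -1.   ]
[ 0.07174202 -0.15917552  0.05421154]
```

```bash
python3 -m pendant '[[0,0,0,0,0,0,1],[0,0,0,0,0,0,1],[0,0,0,0,0,0,1],[0,0,0,0,0,0,1],[0,0,0,0,0,0,1]]'; python3 -m pendant '[[0,0,10,-0.09,1.04,0,1],[0,0,20,-0.36,2.05,0,1],[0,0,20,-0.36,2.05,0,1]]'
python3 - <<'E'
from h import *
plan(.513,-.1478,.164,167)
s=telemetry.read_state();T=tool();print(T[:3,:3].T@s["wrist_force"],T[:3,:3].T@s["ft_torque"])
E
```

```text
clock: 3.65
eef_pos: [0.5131, -0.1477, 0.1642]
orientation: [-0.0, 0.113, 0.994, -0.0]
wrist_force: [0.1, 0.4, 0.1]
gripper_width: 0.15
clock: 4.03
eef_pos: [0.5216, -0.1279, 0.1642]
orientation: [0.0, 0.283, 0.959, -0.0]
wrist_force: [1.2, 0.4, -1.6]
gripper_width: 0.149
turn z -19.9 shift cm [-0.36 -2.13  0.02] cur 147.1 t 4.025 q [ 0.54  0.5  -0.54  1.9   0.34  0.83  0.81] tilt [ 0. -0. -1.]
[-0.76197583  1.02263913  1.57040857] [-0.51524666 -0.1534352   0.15178764]
```

```bash
python3 -m pendant '[[0,0,10,-0.09,1.04,0,1],[0,0,20,-0.36,2.05,0,1],[0,0,30,-0.8,3.0,0,1],[0,0,40,-1.4,3.86,0,1],[0,0,50,-2.14,4.6,0,1]]';python3 -m pendant '[[0,0,10,-0.09,1.04,0,1],[0,0,20,-0.36,2.05,0,1],[0,0,30,-0.8,3.0,0,1],[0,0,40,-1.4,3.86,0,1],[0,0,50,-2.14,4.6,0,1]]'
python3 - <<'E'
from h import *
plan(.5725-.06,-.162,.164,180)
s=telemetry.read_state();T=tool();print(T[:3,:3].T@s["wrist_force"],T[:3,:3].T@s["ft_torque"])
E
```

```text
clock: 4.65
eef_pos: [0.5653, -0.1003, 0.1642]
orientation: [0.0, 0.662, 0.749, 0.001]
wrist_force: [4.6, 1.3, -4.3]
gripper_width: 0.148
clock: 5.28
eef_pos: [0.6151, -0.1157, 0.1644]
orientation: [0.0, 0.917, 0.4, 0.002]
wrist_force: [10.9, 2.1, -7.9]
gripper_width: 0.151
turn z -132.9 shift cm [-10.38  -4.37  -0.02] cur 47.1 t 5.275 q [ 0.15  0.56 -0.08  1.71  0.05  0.87 -0.69] tilt [ 0.004  0.001 -1.   ]
[8.9684437  6.52945061 7.97026181] [-1.13261341  1.55609314 -0.63694223]
```

```bash
python3 -m pendant '[[0,0,10,0.05,1.17,0,1],[0,0,20,-0.22,2.2,0,1],[0,0,30,-0.66,3.15,0,1],[0,0,40,-1.26,4.01,0,1],[0,0,50,-2.0,4.75,0,1]]';python3 - <<'E'
from h import *
plan(.5725-.06,-.162,.164,180)
s=telemetry.read_state();T=tool();print(T[:3,:3].T@s["wrist_force"],T[:3,:3].T@s["ft_torque"])
E
```

```text
clock: 5.9
eef_pos: [0.6358, -0.1649, 0.1644]
orientation: [0.0, 1.0, -0.026, 0.002]
wrist_force: [9.2, -2.2, -5.7]
gripper_width: 0.153
turn z 177.0 shift cm [-12.33   0.36  -0.02] cur -3.0 t 5.9 q [ 0.07  0.6   0.16  1.64 -0.12  0.9  -1.35] tilt [ 0.004 -0.001 -1.   ]
[9.2405898  1.74899799 5.72884747] [-0.31272065  1.50657549 -0.38399247]
```

```bash
python3 -m pendant '[[0,0,10,0.01,1.04,0,1],[0,0,20,-0.26,2.05,0,1],[0,0,30,-0.7,3.0,0,1],[0,0,40,-1.3,3.86,0,1],[0,0,40,-1.3,3.86,0,1]]';python3 - <<'E'
from h import *
plan(.5725-.06,-.162,.164,180)
s=telemetry.read_state();T=tool();print(T[:3,:3].T@s["wrist_force"],T[:3,:3].T@s["ft_torque"])
E
```

```text
clock: 6.52
eef_pos: [0.6191, -0.2046, 0.1643]
orientation: [0.001, 0.93, -0.367, 0.001]
wrist_force: [5.4, -5.8, -3.5]
gripper_width: 0.151
turn z 137.0 shift cm [-10.7    4.16  -0.  ] cur -43.0 t 6.525 q [ 0.01  0.61  0.35  1.66 -0.25  0.91 -1.87] tilt [ 0.002 -0.002 -1.   ]
[7.87693167 0.50569089 3.50857499] [-0.15748332  1.44143358  0.11605623]
```

```bash
python3 -m pendant '[[0,0,0,0,0,0,0],[0,0,0,0,0,0,0],[0,0,0,0,0,0,0],[0,0,0,0,0,-3,0],[0,0,0,0,0,-6,0]]' | tail -1;python3 -m pendant '[[0,0,-10,0,0,0,0],[0,0,-20,0,0,0,0],[0,0,-30,0,0,0,0],[0,0,-40,0,0,0,0],[0,0,-50,0,0,0,0]]' >/dev/null;python3 -m pendant '[[0,0,-10,0,0,0,0],[0,0,-20,0,0,0,0],[0,0,-30,0,0,0,0],[0,0,-40,0,0,0,0],[0,0,-50,0,0,0,0]]'>/dev/null;python3 -m pendant '[[0,0,-10,0,0,0,0],[0,0,-20,0,0,0,0],[0,0,-30,0,0,0,0],[0,0,-40,0,0,0,0],[0,0,-50,0,0,0,0]]'>/dev/null;python3 -m pendant '[[0,0,-10,0,0,0,0],[0,0,-20,0,0,0,0],[0,0,-30,0,0,0,0],[0,0,-30,0,0,0,0]]';python3 - <<'E'
from h import *
plan(.620,-.204,.164,137)
T=tool();np.save("w2.npy",T)
w=imaging.capture("wrist");s=imaging.capture("scene");d=imaging.capture("side")
a=cv2.resize(s[125:270,140:360],None,fx=2.7,fy=2.7,interpolation=cv2.INTER_CUBIC)
cv2.imwrite("pics/w2.png",w);cv2.imwrite("pics/s2.png",s);cv2.imwrite("pics/d2.png",d)
o=np.zeros((600,800,3),np.uint8);o[:391,:594]=a[:391,:594];q=cv2.resize(w,(278,209));o[391:,:278]=q
e=cv2.resize(d[150:270,190:290],None,fx=1.7,fy=1.7);o[391:391+204,300:470]=e[:204]
cv2.imwrite("pics/m2.png",o)
print(blobs(s,(0,130,50),(6,255,255),(140,125,360,270),4)[0])
print(blobs(s,(20,130,100),(34,255,255),(140,125,360,270),4)[0])
E
```

```text
gripper_width: 0.498
clock: 9.52
eef_pos: [0.6184, -0.2022, 0.2241]
orientation: [-0.0, 0.367, 0.93, 0.0]
wrist_force: [-0.1, 0.2, 0.5]
gripper_width: 0.503
turn z -0.1 shift cm [-0.24 -0.02  6.01] cur 136.9 t 9.525 q [ 0.5   0.57 -0.41  1.56  0.25  1.06  0.84] tilt [-0.  0. -1.]
[([183.4, 219.3], [178, 208, 12, 23, 192]), ([284.9, 216.3], [283, 213, 5, 8, 15])]
[([275.9, 233.1], [273, 226, 7, 15, 72])]
```

View pics/m2.png

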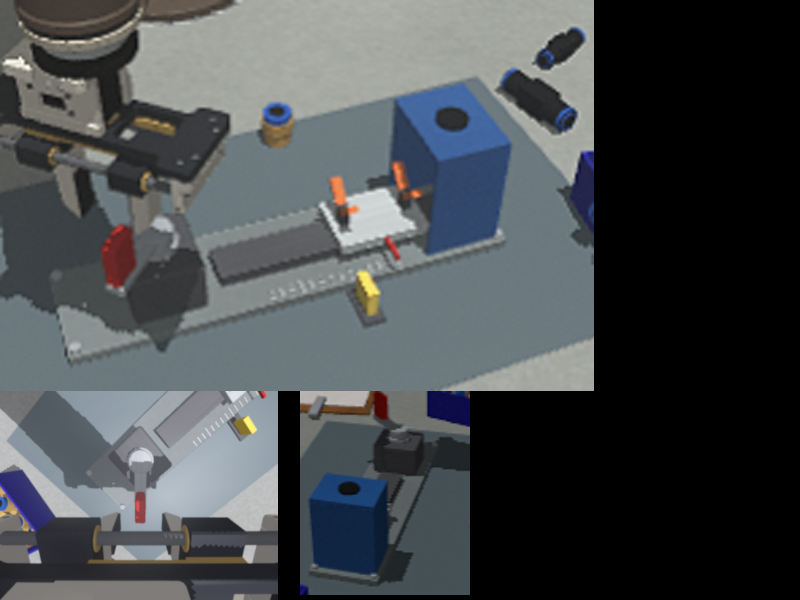

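Run:
```python
from h import *
w=cv2.imread("pics/w2.png");s=cv2.imread("pics/s2.png");T=np.load("w2.npy")
b,m=blobs(w,(18,110,90),(36,255,255),(400,0,512,140),10);print(b)
print(blobs(w,(0,120,50),(8,255,255),(400,0,512,140),4)[0])
o=np.zeros((400,800,3),np.uint8)
o[:,:400]=cv2.resize(w[30:90,420:480],(400,400),interpolation=cv2.INTER_NEAREST)
o[:,400:]=cv2.resize(s[205:245,260:300],(400,400),interpolation=cv2.INTER_NEAREST)
cv2.imwrite("pics/m3.png",o)
```

```text
[([451.0, 63.9], [431, 46, 41, 35, 910])]
[([483.0, 5.1], [476, 0, 14, 12, 101])]
```

View pics/m3.png

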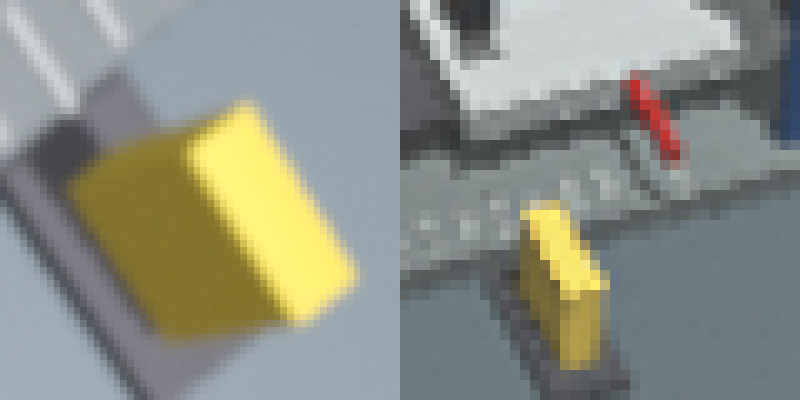

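Run:
```python
from h import *
T=np.load("w2.npy")
m1=onplane("wrist",(460.3,61.5),.034,T);m2=onplane("scene",(276.0,229.1),.034);p=onplane("scene",(287.1,220.5),.034);p0=onplane("scene",(283,212.8),.034)
print(m1,m2,p,p0)
for yaw in(.02,.03,.04):
    y=np.array([np.sin(yaw),np.cos(yaw)]);print(yaw,(p-m2)[:2]@y,(p-m1)[:2]@y)
# marker direction
c=lambda x,y:onplane("wrist",(420+x/6.667-.5,30+y/6.667-.5),.034,T)[:2]
e=(c(358,278)+c(300,325))/2-(c(183,148)+c(248,102))/2;print(e,"yaw",-np.arctan2(e[1],e[0]))
```

```text
[0.65663283 0.01349465 0.034     ] [0.65649913 0.01431527 0.034     ] [0.63988809 0.0529662  0.034     ] [0.61086425 0.05492335 0.034     ]
0.02 0.03831100141254334 0.03912878170755799
0.03 0.038135281979393615 0.0389515205528775
0.04 0.03795574904982525 0.03877036427860119
[ 0.03005319 -0.00061988] yaw 0.020623111958059666
```

```bash
python3 -m pendant '[[0,0,0,-0.2,0,3,0],[0,0,0,-0.2,0,6,0],[0,0,0,-0.2,0,6,0],[0,0,0,-0.2,0,6,1],[0,0,0,-0.2,0,6,1]]'|tail -2;python3 -m pendant '[[0,0,0,0,0,0,1],[0,0,0,0,0,0,1],[0,0,0,0,0,0,1]]'|tail -2;python3 -m pendant '[[0,0,10,0.09,-1.04,0,1],[0,0,20,0.36,-2.05,0,1],[0,0,30,0.8,-3.0,0,1],[0,0,40,1.4,-3.86,0,1],[0,0,50,2.14,-4.6,0,1]]';python3 - <<'E'
from h import *
plan(.576,-.163,.164,180)
s=telemetry.read_state();T=tool();print(T[:3,:3].T@s["wrist_force"],T[:3,:3].T@s["ft_torque"])
E
```

```text
wrist_force: [0.3, -0.5, 0.6]
gripper_width: 0.331
wrist_force: [-1.1, -2.0, 6.6]
gripper_width: 0.157
clock: 11.3
eef_pos: [0.5721, -0.2245, 0.165]
orientation: [0.001, 0.728, 0.686, -0.001]
wrist_force: [-5.5, -3.7, 6.9]
gripper_width: 0.157
turn z -93.4 shift cm [6.16 0.03 0.08] cur 86.6 t 11.3 q [ 0.41  0.55 -0.18  1.73  0.12  0.87  0.12] tilt [-0.    -0.002 -1.   ]
[-3.98857832 -5.30036568 -6.9183787 ] [ 1.01600664 -0.7492329  -0.64485061]
```

```bash
python3 -m pendant '[[0,0,10,0.09,-1.04,0,1],[0,0,20,0.36,-2.05,0,1],[0,0,30,0.8,-3.0,0,1],[0,0,40,1.4,-3.86,0,1],[0,0,50,2.14,-4.6,0,1]]'|head -4;python3 - <<'E'
from h import *
plan(.576,-.163,.164,180)
s=telemetry.read_state();T=tool();print(T[:3,:3].T@s["wrist_force"],T[:3,:3].T@s["ft_torque"])
E
```

```text
clock: 11.92
eef_pos: [0.525, -0.2008, 0.1649]
orientation: [0.0, 0.95, 0.314, -0.002]
wrist_force: [-14.0, -3.6, 15.5]
turn z -143.5 shift cm [ 6.34 -0.    0.06] cur 36.5 t 11.925 q [ 0.24  0.47  0.04  1.87 -0.02  0.8  -0.64] tilt [-0.005 -0.002 -1.   ]
[-13.45699582  -5.44724765 -15.40278413] [ 1.08823382 -2.61932954 -0.64385082]
```

```bash
python3 -m pendant '[[0,0,10,-0.1,-1.09,-0.1,1],[0,0,20,0.18,-2.15,-0.1,1],[0,0,30,0.64,-3.15,-0.1,1],[0,0,40,1.27,-4.05,-0.1,1],[0,0,50,2.05,-4.83,-0.1,1]]'|head -4;python3 - <<'E'
from h import *
plan(.576,-.163,.164,180)
s=telemetry.read_state();T=tool();print(T[:3,:3].T@s["wrist_force"],T[:3,:3].T@s["ft_torque"])
E
```

```text
clock: 12.55
eef_pos: [0.5131, -0.1478, 0.165]
orientation: [-0.0, 0.993, -0.117, -0.002]
wrist_force: [-6.6, -1.9, 2.9]
turn z 166.6 shift cm [6.47 0.02 0.07] cur -13.4 t 12.55 q [-0.02  0.44  0.27  1.95 -0.16  0.77 -1.46] tilt [-0.004  0.001 -1.   ]
[-5.96741396  3.41765458 -2.82789325] [-0.60569559 -1.02949902 -0.01877546]
```

Run:
```python
from h import *
s=imaging.capture("scene");cv2.imwrite("pics/s4.png",s)
cv2.imwrite("pics/m4.png",cv2.resize(s[205:245,250:300],(750,600),interpolation=cv2.INTER_CUBIC))
```

```text
(no output)
```

View pics/m4.png

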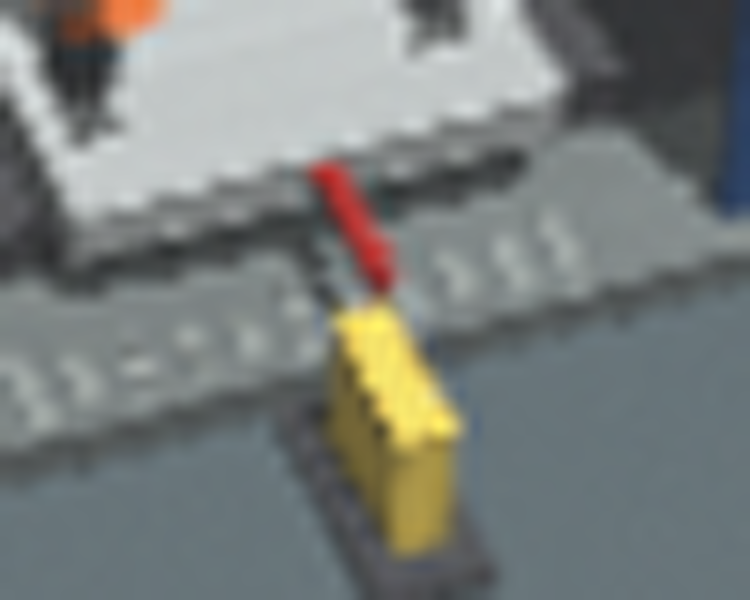

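Run:
```python
from h import *
c=lambda x,y,z:onplane("scene",(250+x/15-.5,205+y/15-.5),z)
p=c(384,274,.034);a=c(365,313,.034);b=c(432,433,.034);p0=c(325,172,.034);print(p,a,b,p0)
for yaw in(.02,.03): print((p-(a+b)/2)[:2]@[np.sin(yaw),np.cos(yaw)],(p-a)[:2]@[np.sin(yaw),np.cos(yaw)])
```

```text
[0.63585919 0.02109072 0.034     ] [0.64289812 0.01443234 0.034     ] [0.67156687 0.01377791 0.034     ] [0.61009771 0.02146429 0.034     ]
0.006556760223151589 0.006516281160639142
0.006341348579311057 0.006444249647187806
```

```bash
python3 -m pendant '[[0,0,10,0.05,-1.09,0,1],[0,0,20,0.33,-2.15,0,1],[0,0,27,0.64,-2.86,0,1],[0,0,27,0.64,-2.86,0,1]]'|head -4;python3 - <<'E'
from h import *
plan(.576,-.163,.164,180)
s=imaging.capture("scene");cv2.imwrite("pics/s5.png",s)
cv2.imwrite("pics/m5.png",cv2.resize(s[205:245,250:300],(750,600),interpolation=cv2.INTER_CUBIC))
E
```

```text
clock: 13.1
eef_pos: [0.5268, -0.1211, 0.1649]
orientation: [0.0, 0.939, -0.343, -0.002]
wrist_force: [-6.9, -1.2, 5.0]
turn z 139.8 shift cm [6.47 0.02 0.08] cur -40.2 t 13.1 q [-0.16  0.46  0.39  1.95 -0.24  0.78 -1.9 ] tilt [-0.003  0.    -1.   ]
```

View pics/m5.png

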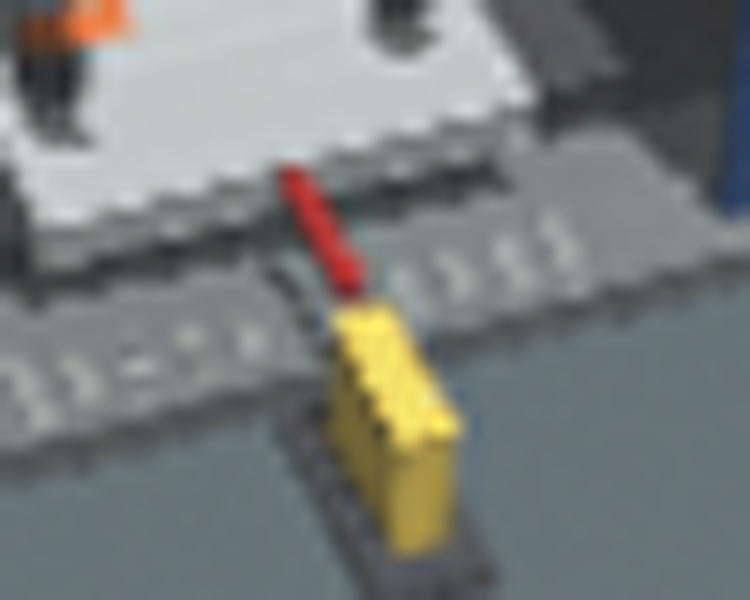

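Bar extended from (292,172) through tip (349,280) meets the block's near-end middle (365,313), so it is aligned. I'll release and go over the union.

```bash
python3 -m pendant '[[0,0,0,0,0,0,-0.4],[0,0,0,0,0,0,-0.4],[0,0,0,0,0,0,-0.4],[0,0,0,0,0,-4,-0.4],[0,0,0,0,0,-9,-0.4]]'|tail -1; python3 -m pendant '[[0,0,-10,-5,-4,0,-0.5],[0,0,-20,-9.5,-8,0,-0.5],[0,0,-30,-14,-12,0,-0.5],[0,0,-40,-18.5,-16,0,-0.5],[0,0,-50,-23,-20,0,-0.5]]';python3 - <<'E'
from h import *
plan(.451,.3255,.24,13)
E
```

```text
gripper_width: 0.645
clock: 14.4
eef_pos: [0.4803, 0.1817, 0.2555]
orientation: [-0.0, 0.996, 0.09, 0.0]
wrist_force: [1.4, 0.4, 0.3]
gripper_width: 0.749
turn z -2.7 shift cm [ -0.31 -14.68   1.56] cur 10.3 t 14.4 q [-0.58  0.29  0.14  1.9  -0.05  0.95 -1.8 ] tilt [ 0.001  0.    -1.   ]
```

```bash
python3 -m pendant '[[0,0,-2.7,-0.3,-5,0,-0.5],[0,0,-2.7,-0.3,-10,1,-0.5],[0,0,-2.7,-0.3,-14.5,1.5,-0.5],[0,0,-2.7,-0.3,-14.5,1.5,-0.5]]'|head -3;python3 - <<'E'
from h import *
plan(.451,.3255,.24,13)
T=tool();w=imaging.capture("wrist");s=imaging.capture("scene")
np.save("w6.npy",T);cv2.imwrite("pics/w6.png",w);cv2.imwrite("pics/s6.png",s)
o=np.zeros((384,812,3),np.uint8);o[:,:512]=w;o[:240,512:]=cv2.resize(s[205:245,250:300],(300,240),interpolation=cv2.INTER_CUBIC)
cv2.imwrite("pics/m6.png",o[:,:800])
print(blobs(w,(100,150,60),(130,255,255),None,40)[0])
E
```

```text
clock: 14.9
eef_pos: [0.4508, 0.3262, 0.2396]
orientation: [-0.001, 0.994, 0.114, -0.0]
turn z 0.1 shift cm [ 0.01  0.07 -0.04] cur 13.1 t 14.9 q [-0.78  0.37  0.08  1.81 -0.04  0.95 -2.03] tilt [-0.001  0.001 -1.   ]
[([288.9, 12.1], [275, 0, 28, 29, 431]), ([359.8, 13.4], [351, 0, 19, 30, 192]), ([307.1, 6.0], [302, 2, 11, 9, 55]), ([305.7, 24.6], [297, 17, 17, 16, 135]), ([474.9, 98.6], [420, 27, 92, 134, 8692]), ([262.4, 217.8], [254, 216, 19, 4, 51])]
```

View pics/m6.png

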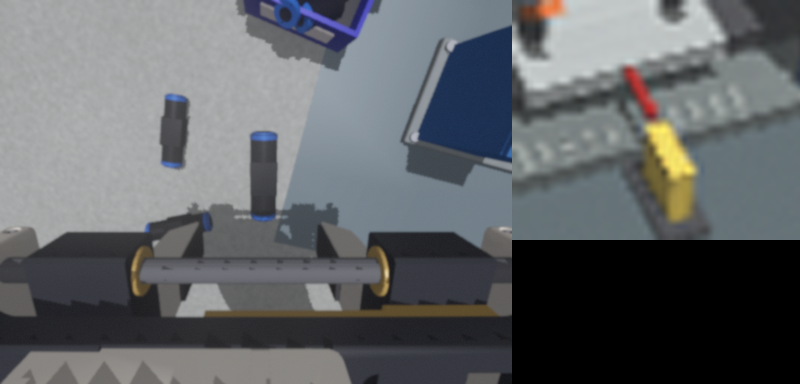

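Run:
```python
from h import *
T=np.load("w6.npy")
print(onplane("wrist",(263.5,179),.03,T),onplane("wrist",(264,136),.025,T),onplane("wrist",(263,217),.025,T))
a=onplane("wrist",(264,136),.025,T)-onplane("wrist",(263,217),.025,T);print(np.degrees(np.arctan2(a[1],a[0])),np.linalg.norm(a))
X=np.array([np.cos(.2286),np.sin(.2286),0]);c=np.array([.451,.3255,.03])
for d in(-.05,-.02,0,.02,.05):print(d,px("wrist",c+d*X-[0,0,0 if abs(d)<.03 else .005],T))
w=cv2.imread("pics/w6.png");g=cv2.cvtColor(w,6)
for r in range(150,210,4):
    c=np.where(g[r,235:292]<62)[0]+235;print(r,c.min(),c.max(),end=" | ")
```

```text
[0.45236146 0.32296856 0.03      ] [0.4972009  0.33291504 0.025     ] [0.40709318 0.31284696 0.025     ]
12.555550786764472 0.09231537584918699
-0.05 [260.94796286 220.52068714]
-0.02 [260.96371367 197.11567954]
0 [260.96550184 179.67055411]
0.02 [260.96727698 161.59047931]
0.05 [260.95548155 132.83425676]Traceback (most recent call last):
  File "<stdin>", line 9, in <module>
    return umr_minimum(a, axis, None, out, keepdims, initial, where)
ValueError: zero-size array to reduction operation minimum which has no identity
```

```bash
python3 -m pendant '[[0,0,0.5,0.1,0.35,5.5,-0.5],[0,0,0.5,0.1,0.35,11,-0.5],[0,0,0.5,0.1,0.35,15,-0.5],[0,0,0.5,0.1,0.35,16.9,-0.5],[0,0,0.5,0.1,0.35,16.9,-0.3]]'|head -4; python3 -m pendant '[[0,0,0,0,0,0,0.2],[0,0,0,0,0,0,0.6],[0,0,0,0,0,0,1],[0,0,0,0,0,0,1],[0,0,0,0,0,0,1]]';python3 - <<'E'
from h import *
plan(.451,.3255,.24,13)
E
```

```text
clock: 15.62
eef_pos: [0.4544, 0.3167, 0.0702]
orientation: [0.001, 0.994, 0.105, -0.001]
wrist_force: [0.4, 1.0, 0.8]
clock: 16.25
eef_pos: [0.4547, 0.3194, 0.072]
orientation: [-0.001, 0.994, 0.106, 0.001]
wrist_force: [-1.0, 0.2, 7.2]
gripper_width: 0.325
turn z -0.8 shift cm [ -0.21  -0.69 -16.8 ] cur 12.2 t 16.25 q [-0.75  0.6   0.06  1.96 -0.06  0.59 -2.01] tilt [ 0.001  0.001 -1.   ]
```

```bash
python3 -m pendant '[[0,0,0,0,0,-3,1],[0,0,0,0,0,-8,1],[0,0,0,0,0,-14,1],[0,0,0,0,0,-19,1],[0,0,0,0,0,-19.8,1]]'|tail -2; python3 -m pendant '[[0,0,-10,0.6,5,0,1],[0,0,-20,1.2,10,0,1],[0,0,-30,1.8,15.5,0,1],[0,0,-40,2.4,21,0,1],[0,0,-50,3,27,0,1]]';python3 - <<'E'
from h import *
plan(.577,-.06,.27,88.5)
E
```

```text
wrist_force: [-0.2, -0.0, -0.9]
gripper_width: 0.323
clock: 17.5
eef_pos: [0.5398, 0.0615, 0.2681]
orientation: [-0.0, 0.856, 0.517, -0.001]
wrist_force: [0.9, 0.9, -1.4]
gripper_width: 0.321
turn z -26.3 shift cm [-9.02  8.94 -0.2 ] cur 62.2 t 17.5 q [-0.23  0.33  0.02  1.81 -0.01  1.01 -0.69] tilt [-0.002 -0.    -1.   ]
```

```bash
python3 -m pendant '[[0,0,-9,-3,3,0,1],[0,0,-18,-6,6,0,1],[0,0,-26,-9,8.9,0,1],[0,0,-26,-9,8.9,0,1],[0,0,-26,-9,8.9,0,1]]'|head -3;python3 - <<'E'
from h import *
plan(.577,.016,.27,88.5)
T=tool();w=imaging.capture("wrist");np.save("w7.npy",T);cv2.imwrite("pics/w7.png",w)
cv2.imwrite("pics/m7.png",cv2.resize(w,(800,600)))
print(blobs(w,(5,150,80),(16,255,255),None,20)[0])
E
```

```text
clock: 18.12
eef_pos: [0.5756, -0.0577, 0.2682]
orientation: [-0.001, 0.72, 0.693, -0.0]
turn z -0.7 shift cm [ 7.37 -0.14 -0.18] cur 87.8 t 18.125 q [ 0.02  0.38 -0.02  1.72  0.01  1.04 -0.04] tilt [-0.002  0.001 -1.   ]
[]
```

View pics/m7.png

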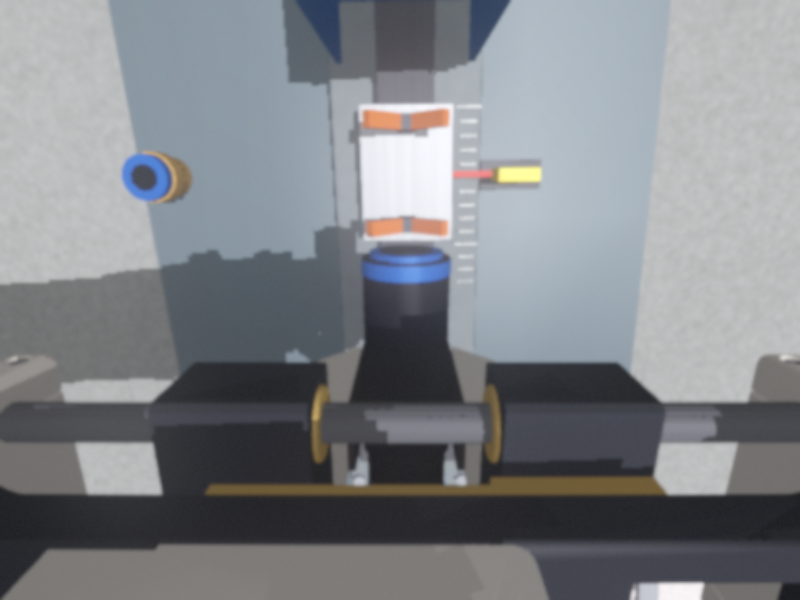

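Forks are at (406,119) and (406,227), pointer at (470,174), marker middle at (518,175), so the pointer is in line with the block. The union's end ring is in the grip at (406,265).

Run:
```python
from h import *
T=np.load("w7.npy");f=.64
P=lambda u,v,z:onplane("wrist",((u+.5)*f-.5,(v+.5)*f-.5),z,T)
A=(P(364,120,.075)+P(449,119,.075))/2;B=(P(365,228,.075)+P(448,227,.075))/2
print(A,B,(A+B)/2,np.degrees(np.arctan2(*(A-B)[1::-1])),np.linalg.norm(A-B))
p=P(490,174,.034);m=P(518,175,.034);print(p,m)
# deck
for u,v in((360,104),(452,104),(452,239),(362,239)):print(P(u,v,.038))
w=cv2.imread("pics/w7.png");print(blobs(w,(0,120,60),(16,255,255),(200,50,330,170),15)[0])
```

```text
[0.57810716 0.04786974 0.075     ] [ 0.57563642 -0.01666224  0.075     ] [0.57687179 0.01560375 0.075     ] 87.80738172350398 0.06457926648476676
[0.63604067 0.01391554 0.034     ] [0.65591325 0.01248369 0.034     ]
[0.54731458 0.06275692 0.038     ]
[0.6091883 0.0603507 0.038    ]
[ 0.60825544 -0.03065113  0.038     ]
[ 0.54268831 -0.02814514  0.038     ]
[([281.9, 73.9], [273, 71, 13, 8, 44]), ([244.1, 76.4], [234, 72, 22, 10, 185]), ([245.3, 145.0], [236, 142, 20, 8, 131])]
```

```bash
python3 -m pendant '[[0,0,0,2.5,-0.05,1,1],[0,0,0,5,-0.1,3,1],[0,0,0,7.5,-0.15,6,1],[0,0,0,7.5,-0.15,7.8,1],[0,0,0,7.5,-0.15,7.8,1]]'|head -4;python3 -m pendant '[[0,0,0,0,0,0,1]]'|tail -2;python3 - <<'E'
from h import *
T=np.load("w7.npy");e=onplane("wrist",(259.6,.64*253),.211,T);print("union end in tool",np.linalg.inv(T)@[*e,1])
plan(.5769,.0171,.135,87.9)
E
```

```text
clock: 18.8
eef_pos: [0.5762, 0.0184, 0.1898]
orientation: [-0.001, 0.719, 0.695, -0.001]
wrist_force: [0.9, 0.3, -0.5]
wrist_force: [-0.5, 0.3, -1.1]
gripper_width: 0.327
union end in tool [ 0.04838534 -0.00145487  0.05719886  1.        ]
turn z -0.0 shift cm [-0.01 -0.09  5.69] cur 87.9 t 18.925 q [-0.09  0.46 -0.04  1.81  0.03  0.87 -0.18] tilt [ 0.001  0.    -1.   ]
```

```bash
python3 -m pendant '[[0,0,0,0,0,1.5,1],[0,0,0,0,0,3,1],[0,0,0,0,0,4.2,1],[0,0,0,0,0,4.8,1],[0,0,0,0,0,5.2,1]]'|head -4;python3 -m pendant '[[0,0,0,0,0,0.15,1],[0,0,0,0,0,0.3,1],[0,0,0,0,0,0.4,1],[0,0,0,0,0,0.4,1]]';python3 - <<'E'
from h import *
plan(.578,.0171,.133,87.9)
E
```

```text
clock: 19.55
eef_pos: [0.5775, 0.0167, 0.1388]
orientation: [-0.0, 0.72, 0.694, -0.0]
wrist_force: [-0.1, -0.4, -1.6]
clock: 20.05
eef_pos: [0.5776, 0.0167, 0.1353]
orientation: [0.0, 0.72, 0.694, 0.0]
wrist_force: [0.1, -1.0, -1.0]
gripper_width: 0.326
turn z -0.0 shift cm [0.04 0.04 0.23] cur 87.9 t 20.05 q [-0.09  0.53 -0.04  1.85  0.03  0.75 -0.19] tilt [ 0. -0. -1.]
```

```bash
for i in 1; do python3 -m pendant '[[0,0,0,0,0,0.1,1],[0,0,0,0,0,0.1,1]]'; python3 -m pendant '[[0,0,0,0,0,0.1,1],[0,0,0,0,0,0.1,1]]'; done
```

```text
clock: 20.3
eef_pos: [0.5776, 0.0167, 0.1343]
orientation: [0.0, 0.72, 0.694, 0.0]
wrist_force: [-0.4, -0.3, -1.3]
gripper_width: 0.325
clock: 20.55
eef_pos: [0.578, 0.0167, 0.1336]
orientation: [0.0, 0.72, 0.694, 0.0]
wrist_force: [1.2, -0.8, 1.6]
gripper_width: 0.321
```

```bash
python3 -m pendant '[[0,0,0,0,0,0,0.2],[0,0,0,0,0,0,-0.2],[0,0,0,0,0,0,-0.2],[0,0,0,0,0,0,-0.2]]'|tail -2; python3 -m pendant '[[0,0,0,0,0,-3,-0.2],[0,0,0,0,0,-8,-0.2],[0,0,0,0,0,-13,-0.2],[0,0,0,-6,0,-14,-0.2],[0,0,0,-8,0,-14,-0.2]]';python3 -m pendant '[[0,0,0,0,0,0,-0.2],[0,0,0,0,0,0,-0.2]]'|tail -2
python3 - <<'E'
from h import *
T=tool();w=imaging.capture("wrist");np.save("w8.npy",T);cv2.imwrite("pics/w8.png",w);s=imaging.capture("scene");cv2.imwrite("pics/s8.png",s)
o=np.zeros((600,800,3),np.uint8);o[:384,:512]=w;o[384:,:270]=cv2.resize(s[165:245,230:330],(270,216));cv2.imwrite("pics/m8.png",o)
print(T[:3,3])
E
```

```text
wrist_force: [1.0, -1.1, -0.7]
gripper_width: 0.593
clock: 21.68
eef_pos: [0.5747, -0.0674, 0.2747]
orientation: [0.002, 0.722, 0.692, 0.0]
wrist_force: [0.5, -0.3, -0.4]
gripper_width: 0.6
wrist_force: [-0.1, 0.4, -0.1]
gripper_width: 0.6
[ 0.57442925 -0.06170251  0.27265017]
```

View pics/m8.png

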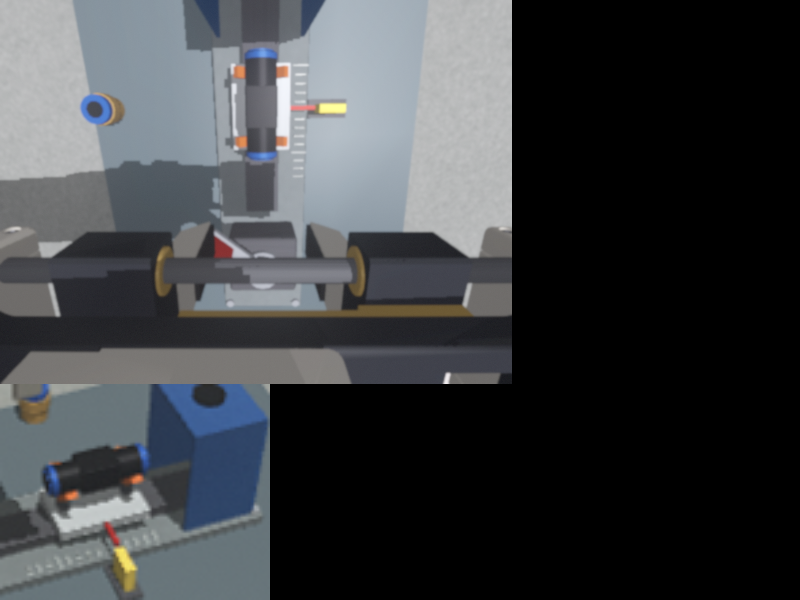

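The union lies in both forks, with its ends at (262,50) and (262,158) and the forks at rows 72 and 142. The pointer and the block are both at row 107.

```bash
python3 -c "
from station import manip
print(manip.close_job())"
```

```text
the job is handed in; nothing more can be done
None
```

I wound the crank about 387° in two grasps, with a half-turn regrasp after 210°. I then picked up the largest union, set it gently into the V forks (contact force about 3 N), let go and backed off. The job was handed in at about 22 s; `close_job()` reports no verdict.

**Last checks:**
- **Pointer:** about 1 mm from the block's middle before I placed the union, and still in line with it after I let go.
- **Union:** lies straight in both forks and looks centred along the rail to about 2 mm. I judged the final seat from the pictures and did not measure its height after release.
- **Bystanders:** the brass coupling looks unmoved in the last picture. The bins were not in that picture; I only know the arm was never moved close to them.
- **Gripper:** open and clear of everything at hand-in.

**What disagreed:** while cranking, the paddle pulled the tool outward by up to about 14 N sideways (15 N vertically). The radius I had assumed was 2–3 mm too small, so I corrected it as I went.

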